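# Ready the detergent canister in the rotating laundry caddy

## Robot

A 6-joint arm with a two-finger parallel gripper is mounted at the origin on the work surface. World frame = base frame: x ahead of the robot, y to its left, z up, the work surface at z = 0. Lengths are in m, angles in rad, forces in N, time in s.
With the tool pointing down it reaches from about 0.375 to 0.9 m from the base axis. Payload 3.1 kg.
Tool frame: the origin (TCP) lies midway between the tips of the shut fingers; the grasp point (between the pads) lies 19 mm behind it; z points along the fingers, y is the line along which they close (so a half turn about z gives the same grasp; the last joint's range is limited). The gripper opens to 87 mm and grips with 3 to 60 N. Pads are 19 mm wide; open, the fingers measure 117 mm over their backs; the gripper's body (75 mm by 190 mm) begins 51 mm behind the grasp point.
Start: joints at [-1.482, 0.527, 1.433, -0, 1.181, -0.178], TCP at [0.165, -0.603, 0.223] pointing down, gripper open.
Joint ranges: [-3.08, 3.08], [-0.75, 2.2], [0.22, 2.44], [-1.43, 4.57], [0, 2.65], [-2.85, 2.85]. Speed limits (rad/s): [2.79, 2.79, 3.14, 3.14, 3.14, 3.14].

## Interface

Orientations are given as a unit quaternion [x, y, z, w].
In Python, from rig import robot gives the robot as it stands.
- The arm moves only by the shell command python3 -m jog 'ROWS' [FORCE]. ROWS is a JSON object of lists of equal length, an entry for each row: "dp": the shift along the tool's x, y, z in mm, a list of three; "delta_rot": the turn, a rotation vector about the tool's x, y, z in rad, a list of three; "gripper": the opening, from -1 (shut) to 1 (fully open). A call has 1 to 12 rows; each row is the pose to reach, as a shift and turn from the pose commanded when the call began, along the tool's axes at that moment; what a row does not reach only later rows make up. A row lasts 1/10 s, in which the tool goes at most 50 mm and 8.59 degrees, less where a joint would pass 70% of its speed; a pose out of reach is approached as far as the arm can. A call with a gripper value outside its range is refused whole. The fingers move at their own pace and stop on an object; FORCE is the grip in N (left out, the last holds). Time passes only in rows, so rows that repeat a pose let the fingers close. It gives the time, the measured TCP pose, the force, the opening and the grip force at its end, in the units of the state.
- robot.get_obs(): the state, without advancing time (a new reading comes with each control period).
- robot.camera(name): name is "side" or "top" or "wrist"; returns the picture (384x512x3 uint8, red, green, blue); there is no depth.
- robot.camera_model(name): a dict with "fx", "fy", "cx", "cy" (pixels), "k1" (the pictures are not rectified: a ray, as slopes to the right and down, at radius r is drawn at 1 + k1 r^2 times it, then the intrinsics apply), "xyz" and "orientation" of the camera in the world; the wrist camera has in their place "T_tool_cam" (4x4, takes a point from camera to tool coordinates, whose origin is the TCP and whose axes are the flange's). Camera axes: x right, y down, z forward; pixel columns grow to the right and rows downward; lengths in m; the calibration is good to about 2 mm. A picture is of the moment at which its call begins: read the wrist's pose just before it. camera_model takes no time and is no camera call.
- robot.hand_in(): hands the job in; it is judged then, once.
Trained networks look in the newest picture that a camera, given by its name, has taken for a name from the list of things; names that differ only in an ending like _2 or _b are one class to them, and where a whole thing is asked for, a point or a joint stands for the part that bears it (a point fixed in the world has none). Each returns a list of dicts, best first, with "score" (0 to 1); they miss things now and then, are a little off and sometimes report something else, mostly with a low value. They report only what shows in the picture. A call takes as long as a camera call.
- robot.search_frame(name, camera): "rect" ([left, top, right, bottom] in pixels, round what is visible of it).
The state is a dict: "time": time; "q": joint angles; "joint_velocities": joint speeds; "joint_torque": joint torques, N m; "position": TCP position; "tool_rot": TCP orientation; "ft_force": force on the tool from outside, world axes, zero at the start; "moment": the same for the moment, N m; "grip_width": finger opening in m; "grip_force": force on a finger pad.
Only numpy, scipy, OpenCV 4.12 (cv2) and the standard library are available. Lean on these libraries where they do the work, as an engineer would, in place of code of your own. Each camera call takes 0.05 s, during which the arm holds its last target. There are 200 camera calls.

## Task

Turn the laundry caddy by its upright post, left or right as needed, until the canister whose cap has a tall knob clicks into the front stop, then lift that cap off and set it flat in the round cap holder. Then stand the measuring scoop, cup end down, in the canister you opened, leaving it at the front stop and the flat cap on the other canister. Set things down rather than dropping them, and do not disturb the peg tubs, the tumbler or the brush.

Things in the scene. Friction and masses are not known exactly. Their poses are not given: they have to be found in the camera images.
- caddy: Fixed foot of the rotating caddy: grey disc 280 mm across, 12 mm high. Origin on the turning axis at ledge height; its -x axis points to the front stop (small steel block on the foot's edge), z up. Two 10 mm steel rods rise behind (x = 135, y = +-130 mm) and run forward 250 mm up, carrying a clear roof.
- roof_edge (a point): Middle of the lower front edge of the clear acrylic roof (210 mm deep, 280 mm wide, 5 mm thick), 255 mm above the ledge, 65 mm in front of the turning axis (rods beside it 245 to 255 mm up). It ends 20 mm behind the centre of a canister at the front stop: an upright gripper does not fit there; come from the front, tilted 35 to 40 degrees. Axes are the caddy's.
- turntable (a joint): Turn angle (rad) of the tray, positive counter-clockwise from above. Tray: disc 260 mm across, top 28 mm up; canisters, post, a 135 mm bottle and a 70 mm carton are fixed on it. Starts at 0. Click stops at 0, +0.873 (left_mouth in front) and -0.873 (right_mouth in front). It takes a few N at the post to leave a stop; it clicks in within about 5 degrees and can be turned past (limits +-1.13).
- turn_post (a point): Centre of the top of the steel turning post on the tray, midway between the canisters and in front at the start: 16 mm diameter, standing 80 mm up from the tray, its top 108 mm above the ledge, 115 mm from the turning axis. Axes are the tray's.
- left_mouth (a point): Centre of the mouth (rim, 106 mm above the ledge) of the canister that stands to the left (+y) at the start, 85 mm from the turning axis, 50 degrees from the post. Aluminium canister fixed on the tray: outside diameter 64 mm, inside 58 mm, 78 mm tall, inner floor 73 mm below the rim.
- right_mouth (a point): The same for the like canister that stands to the right (-y) at the start.
- front_stop (a point): Fixed point: where the centre of a canister's mouth lies (106 mm above the ledge, 85 mm from the turning axis) when that canister is at the front stop. Axes are the caddy's.
- cap: Loose aluminium cap with a tall knob, on one of the two canisters: 74 mm across, 18 mm high, its 12 mm deep skirt (inside diameter 68 mm) over the rim; black cylindrical knob on top, 22 mm diameter, 34 mm tall (18 to 52 mm above the origin). 70 g. Origin at the centre of the skirt's lower edge, z up; on a canister it lies 12 mm below the rim.
- flat_cap: Loose cap on the other canister: the same but without a knob. Stays on.
- cap_holder: Fixed cap holder on the ledge: shallow round stainless dish, 91 mm outside, 84 mm inside diameter, 14 mm high, inner floor 4 mm above the origin (centre of the underside). A cap fully in it has its origin 4 mm above this one.
- scoop: Loose white measuring scoop standing upright on the ledge: cup 32 mm across, 28 mm tall, with a flat upright handle (12 mm wide along y, 5 mm thick, reaching 125 mm above the underside) at x = -15.5 mm. 50 g. Origin at the centre of the cup's underside, z up along the handle.
- tub_low: Bystander: lower peg tub, open square tub 130 x 130 x 65 mm, origin under its centre.
- tub_top: Bystander: upper peg tub of the same size, standing on the lower, origin under its centre.
- tumbler: Bystander: stainless tumbler, 76 mm across the rim, 120 mm tall, origin under its centre.
- brush: Bystander: stain brush about 200 mm long, lying at the left of the ledge.

How it is judged:
On the way, in this order (a step that is already met when the one before it is completed fails the run):
1. the canister with the knobbed cap is turned to the front stop and stays there, cap still on ((value of joint turntable between 0.793 and 0.953 rad or value of joint turntable between -0.953 and -0.793 rad) and velocity of joint turntable between -0.1 and 0.1 rad/s and horizontal distance between cap and front_stop below 0.012 m and z of cap in the frame of front_stop below -0.006 m), for 0.3 s.
2. the cap is lifted off with the canister still at the front stop ((value of joint turntable between 0.793 and 0.953 rad or value of joint turntable between -0.953 and -0.793 rad) and z of cap in the frame of front_stop above 0.01 m), for 0.1 s.
3. the cap lies flat in the holder, let go (horizontal distance between cap and cap_holder below 0.007 m and z of cap in the frame of cap_holder below 0.008 m and angle between cap's own z axis and vertical below 0.1 rad and contact force between the fingers and cap below 0.1 N), for 0.2 s.
4. the scoop stands in the canister, cup down ((value of joint turntable between 0.793 and 0.953 rad or value of joint turntable between -0.953 and -0.793 rad) and horizontal distance between scoop and front_stop below 0.022 m and z of scoop in the frame of front_stop below -0.055 m), for 0.1 s.
At the end, for the whole second after the job is handed in: Turntable at rest within 0.08 rad of +-0.873; knobbed cap flat (0.1 rad) in the holder, within 7 mm of its axis, origin under 8 mm above its; flat cap on its canister; scoop at rest cup-down in the front canister, origin within 22 mm of its axis, over 55 mm below the rim, tilt under 0.8 rad (all of step 4 and horizontal distance between cap and cap_holder below 0.007 m and z of cap in the frame of cap_holder below 0.008 m and angle between each of cap, flat_cap's own z axis and vertical below 0.1 rad and (horizontal distance between flat_cap and left_mouth below 0.012 m or horizontal distance between flat_cap and right_mouth below 0.012 m) and z of flat_cap in the frame of front_stop below -0.006 m and angle between scoop's own z axis and vertical below 0.8 rad and linear speed of each of scoop, cap below 0.03 m/s and velocity of joint turntable between -0.05 and 0.05 rad/s); the robot touches nothing.
It fails at once if a peg tub, the tumbler or the brush is moved by more than 20 mm (distance of any of tub_low, tub_top, tumbler, brush from where it was at the start of the episode above 0.02 m).
It fails at once if the cap is dropped (falls free faster than 0.6 m/s) (linear speed of cap above 0.6 m/s and contact force between the fingers and cap below 0.05 N).
It fails at once if the scoop is dropped (falls free faster than 0.6 m/s) (linear speed of scoop above 0.6 m/s and contact force between the fingers and scoop below 0.05 N).
It also fails if it takes over 58 s, if anything falls off the work surface, if the arm or the gripper's body presses on something with over 40 N, if the wrist force passes 120 N, or if a joint passes its speed limit or range.

## Working session

There is one attempt and no reset: what is moved stays moved. The work goes in short steps, Python scripts to look and compute and a shell command to move; the robot and the scene stay as the last step left them, time stands still between calls to the robot, and variables do not carry over. Pictures are saved under pics/ and viewed, at most 10 in all, crops included, and the job is handed in when it is done.

```bash
mkdir -p pics; ls; cat > h.py <<'E'
import numpy as np, cv2
from rig import robot
from scipy.spatial.transform import Rotation as R
def T(p,q):
    M=np.eye(4);M[:3,:3]=R.from_quat(q).as_matrix();M[:3,3]=p;return M
def campose(n,o=None):
    m=robot.camera_model(n)
    if n=='wrist':
        o=o or robot.get_obs(); return m,T(o['position'],o['tool_rot'])@np.array(m['T_tool_cam'])
    return m,T(m['xyz'],m['orientation'])
def ray(n,u,v,o=None):
    m,C=campose(n,o)
    d=np.array([(u-m['cx'])/m['fx'],(v-m['cy'])/m['fy']]);s=d.copy()
    for _ in range(20): s=d/(1+m['k1']*(s@s))
    w=C[:3,:3]@np.array([s[0],s[1],1]);return C[:3,3],w/np.linalg.norm(w)
def atz(n,u,v,z,o=None):
    c,w=ray(n,u,v,o);return c+w*(z-c[2])/w[2]
def proj(n,p,o=None):
    m,C=campose(n,o);q=np.linalg.inv(C)@np.r_[p,1];s=q[:2]/q[2];s=s*(1+m['k1']*(s@s))
    return np.array([m['fx']*s[0]+m['cx'],m['fy']*s[1]+m['cy']])
def tri(rs):
    A=np.zeros((3,3));b=np.zeros(3)
    for c,w in rs:
        P=np.eye(3)-np.outer(w,w);A+=P;b+=P@c
    return np.linalg.solve(A,b)
def snap(n,f): cv2.imwrite('pics/'+f,cv2.cvtColor(robot.camera(n),cv2.COLOR_RGB2BGR))
def go(p,Rm=None):
    """shift in tool axes mm and rotvec from current measured pose to p,Rm"""
    o=robot.get_obs();M=R.from_quat(o['tool_rot'])
    print('dp',np.round(M.inv().apply(np.array(p)-o['position'])*1000,1), 'rot',None if Rm is None else np.round((M.inv()*Rm).as_rotvec(),3))
E
python3 - <<'E'
from h import *
for n in('side','top','wrist'): snap(n,n+'0.png'); m,C=campose(n);print(n,np.round(C,3).tolist(),m['fx'])
o=robot.get_obs();print(o['time'],o['position'],np.round(R.from_quat(o['tool_rot']).as_matrix(),3).tolist())
for n in('side','top','wrist'):
  for k in('caddy','turn_post','left_mouth','right_mouth','cap','flat_cap','cap_holder','scoop','tub_top','tumbler','brush','roof_edge'):
    try:
      r=robot.search_frame(k,n);print(n,k,[(np.round(x['rect']).astype(int).tolist(),round(x['score'],2)) for x in r[:2]])
    except Exception as e: print(n,k,e)
print(robot.get_obs()['time'])
E
```

```text
pics
side [[-0.752, -0.622, 0.217, 0.348], [-0.659, 0.714, -0.238, 0.292], [-0.007, -0.322, -0.947, 1.198], [0.0, 0.0, 0.0, 1.0]] 406.2979136648008
top [[0.022, -0.982, 0.186, 0.372], [-1.0, -0.024, -0.007, 0.056], [0.011, -0.186, -0.983, 1.401], [0.0, 0.0, 0.0, 1.0]] 498.80039812498364
wrist [[0.265, -0.919, -0.292, 0.246], [-0.964, -0.253, -0.079, -0.579], [-0.002, 0.303, -0.953, 0.384], [0.0, 0.0, 0.0, 1.0]] 280.8276510412049
0.15 [ 0.16536693 -0.60214009  0.22177831] [[0.964, 0.265, -0.0], [0.265, -0.964, 0.002], [0.0, -0.002, -1.0]]
side caddy [([168, 106, 304, 251], 0.65)]
side turn_post [([214, 184, 294, 249], 0.66)]
side left_mouth [([217, 196, 292, 250], 0.91)]
side right_mouth [([215, 183, 291, 249], 0.8)]
side cap [([225, 213, 259, 240], 0.95), ([136, 294, 188, 339], 0.22)]
side flat_cap [([264, 188, 291, 211], 0.79)]
side cap_holder [([209, 301, 236, 330], 0.89)]
side scoop [([339, 141, 352, 157], 0.7)]
side tub_top [([292, 73, 345, 127], 0.98)]
side tumbler [([146, 241, 178, 274], 0.6), ([167, 106, 305, 253], 0.46)]
side brush [([130, 293, 185, 345], 0.7)]
side roof_edge
[... 212 characters left out ...]
75, 138, 441, 206], 0.47), ([110, 164, 124, 232], 0.28)]
top cap [([220, 192, 248, 217], 0.96)]
top flat_cap [([216, 194, 305, 238], 0.73), ([269, 206, 298, 230], 0.57)]
top cap_holder [([143, 228, 179, 259], 0.89)]
top scoop [([378, 228, 393, 239], 0.58)]
top tub_top [([373, 138, 440, 203], 0.74), ([267, 206, 296, 228], 0.34)]
top tumbler [([144, 145, 178, 179], 0.7)]
top brush [([111, 165, 123, 232], 0.68), ([216, 196, 307, 238], 0.41)]
top roof_edge [([198, 107, 332, 243], 0.6)]
wrist caddy []
wrist turn_post []
wrist left_mouth []
wrist right_mouth []
wrist cap []
wrist flat_cap []
wrist cap_holder []
wrist scoop []
wrist tub_top []
wrist tumbler []
wrist brush []
wrist roof_edge []
1.95
```

```bash
python3 - <<'E'
import cv2
a=cv2.imread('pics/top0.png')[95:275,95:455];cv2.imwrite('pics/a.png',cv2.resize(a,None,fx=2.2,fy=2.2,interpolation=2))
a=cv2.imread('pics/side0.png')[60:360,110:380];cv2.imwrite('pics/b.png',cv2.resize(a,None,fx=2,fy=2,interpolation=2))
E
```

```text
(no output)
```

View pics/a.png

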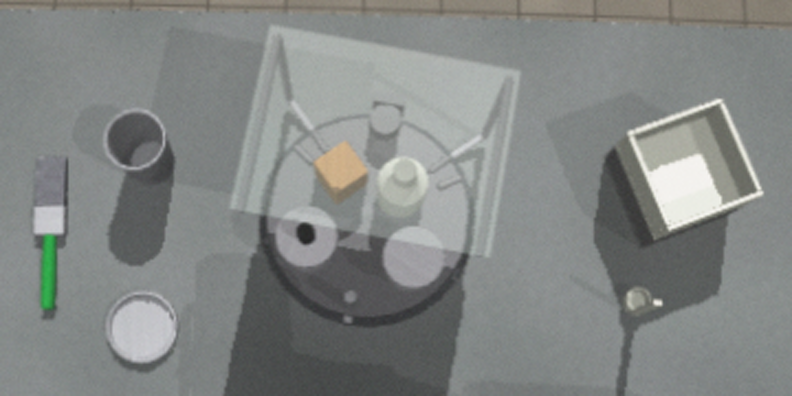

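View pics/b.png

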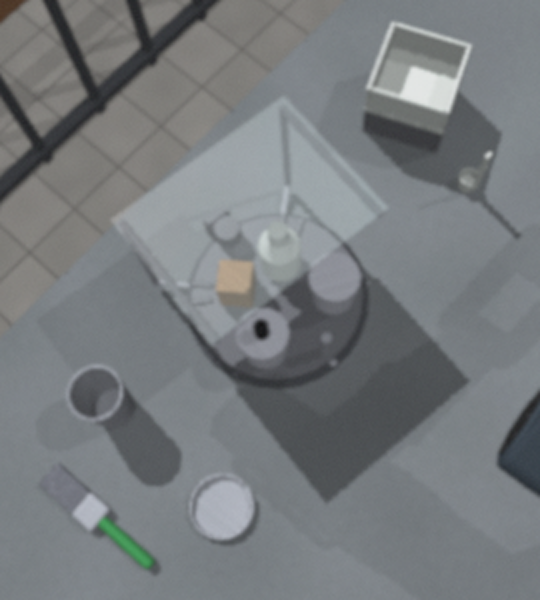

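```bash
cat > fit.py <<'E'
from h import *
from scipy.optimize import least_squares
t=lambda u,v:('top',95+u/2.2,95+v/2.2)
s=lambda u,v:('side',110+u/2,60+v/2)
L=lambda a,z,r=.085:(-r*np.cos(a),r*np.sin(a),z)   # a positive to left
a=np.deg2rad(50)
obs=[((-.115,0,.108),t(350,296)),((-.115,0,.108),s(326,338)),
 (L(a,.146),t(305,233)),(L(a,.146),s(261,329)),
 (L(-a,.112),t(414,257)),(L(-a,.112),s(334,281)),
 ((-.065,.14,.26),t(232,209)),((-.065,-.14,.26),t(492,256)),((.145,.14,.26),t(270,27)),((.145,-.14,.26),t(518,70)),
 ((.145,-.14,.26),s(283,97)),((-.065,-.14,.26),s(386,208)),((.145,.14,.26),s(113,220))]
def W(p,l): c,sn=np.cos(p[3]),np.sin(p[3]);return np.array([p[0]+c*l[0]-sn*l[1],p[1]+sn*l[0]+c*l[1],p[2]+l[2]])
def f(p): return np.concatenate([proj(c,W(p,l))-[u,v] for l,(c,u,v) in obs])
r=least_squares(f,[.6,0,0,0],loss='soft_l1')
print(np.round(r.x,4));print(np.round(r.fun.reshape(-1,2),1).tolist())
p=r.x
for n,l in dict(post=(-.115,0,.108),left=L(a,.106),right=L(-a,.106),front=(-.085,0,.106),postend=(-.115*np.cos(a),-.115*np.sin(a),.108)).items(): print(n,np.round(W(p,l),4))
def two(n,tp,sp):
  P=tri([ray('top',*tp[1:]),ray('side',*sp[1:])]);print(n,np.round(P,4))
two('holder',t(141,327),s(222,508)); two('stop',t(347,319),s(333,364))
two('scoopcup',t(638,299),s(470,180)); two('handletop',t(657,302),s(490,154)); two('post',t(350,296),s(326,338));two('knob',t(305,233),s(261,329))
two('tumbler',t(135,140),s(96,393))
print('holder z.01',atz('top',*t(141,327)[1:],.01),'side',atz('side',*s(222,508)[1:],.01))
print('cup z.028',atz('top',*t(638,299)[1:],.028),'side',atz('side',*s(470,180)[1:],.028))
print('handle z.125',atz('top',*t(657,302)[1:],.125),'side',atz('side',*s(490,154)[1:],.125))
E
python3 fit.py
```

```text
[ 0.6384  0.0417 -0.0116 -0.1605]
[[0.3, -0.0], [-0.0, -1.0], [0.3, -0.6], [0.0, -1.8], [-0.3, -0.4], [-0.1, -2.7], [-0.5, 0.4], [-1.6, 0.5], [-0.1, 0.3], [0.2, 1.0], [-0.1, 0.4], [0.4, 0.0], [-0.4, 0.6]]
post [0.5249 0.06   0.0964]
left [0.5949 0.1147 0.0944]
right [ 0.5741 -0.0139  0.0944]
front [0.5545 0.0552 0.0944]
postend [ 0.5514 -0.0335  0.0964]
holder [ 0.4891  0.3306 -0.0129]
stop [ 0.5062  0.0643 -0.0079]
scoopcup [ 5.373e-01 -3.129e-01 -4.000e-04]
handletop [ 0.52   -0.3022  0.1264]
post [0.5249 0.0608 0.0897]
knob [0.5956 0.1159 0.1188]
tumbler [0.7099 0.3298 0.0995]
holder z.01 [0.4885293  0.32639444 0.01      ] side [0.48520807 0.329575   0.01      ]
cup z.028 [ 0.53664157 -0.30504     0.028     ] side [ 0.5301591  -0.29878633  0.028     ]
handle z.125 [ 0.521844   -0.30243816  0.125     ] side [ 0.51850936 -0.30323395  0.125     ]
```

```bash
cat >> h.py <<'E'
def ori(psi,tau,flip=1):
    """tool z leans forward by tau along world yaw psi"""
    z=np.array([np.cos(psi)*np.sin(tau),np.sin(psi)*np.sin(tau),-np.cos(tau)]);y=flip*np.array([np.sin(psi),-np.cos(psi),0])
    return R.from_matrix(np.c_[np.cross(y,z),y,z])
E
sed -i 's/p\[2\]+l\[2\]/l[2]/' fit.py
python3 - <<'E'
exec(open('fit.py').read())
np.save('caddy.npy',p)
d=np.deg2rad
Rm=ori(p[3]+d(20),d(40)); z=Rm.as_matrix()[:,2]
G=W(p,(-.115,0,.093)); print('pre TCP',G+z*(.019-.10))
go(G+z*(.019-.10),Rm); go([.38,-.25,.30],Rm)
print(robot.get_obs()['q'])
E
```

```text
[ 0.6358  0.043  -0.0093 -0.1593]
[[-0.2, 0.5], [0.5, -1.1], [-0.5, -0.3], [0.2, -1.9], [-0.6, -0.1], [0.4, -3.1], [-1.7, 0.6], [-1.5, 0.8], [-1.1, -0.3], [0.3, 0.5], [0.1, -1.1], [1.2, -0.9], [-1.2, -0.1]]
post [0.5222 0.0613 0.108 ]
left [0.5921 0.116  0.106 ]
right [ 0.5715 -0.0126  0.106 ]
front [0.5518 0.0565 0.106 ]
postend [ 0.5488 -0.0322  0.108 ]
holder [ 0.4891  0.3306 -0.0129]
stop [ 0.5062  0.0643 -0.0079]
scoopcup [ 5.373e-01 -3.129e-01 -4.000e-04]
handletop [ 0.52   -0.3022  0.1264]
post [0.5249 0.0608 0.0897]
knob [0.5956 0.1159 0.1188]
tumbler [0.7099 0.3298 0.0995]
holder z.01 [0.4885293  0.32639444 0.01      ] side [0.48520807 0.329575   0.01      ]
cup z.028 [ 0.53664157 -0.30504     0.028     ] side [ 0.5301591  -0.29878633  0.028     ]
handle z.125 [ 0.521844   -0.30243816  0.125     ] side [ 0.51850936 -0.30323395  0.125     ]
pre TCP [0.47108682 0.05147077 0.1550496 ]
dp [ 467.9 -550.    67.5] rot [-0.027  0.698  0.075]
dp [ 300.3 -283.3  -77.4] rot [-0.027  0.698  0.075]
[-1.48150322e+00  5.27489210e-01  1.43270146e+00  5.07629899e-06
  1.18141906e+00 -1.78506091e-01]
```

```bash
python3 -m jog '{"dp":[[300,-283,-80],[300,-283,-80],[300,-283,-80],[300,-283,-80],[300,-283,-80],[300,-283,-80],[300,-283,-80],[300,-283,-80],[300,-283,-80],[468,-550,0],[468,-550,0],[468,-550,0]],"delta_rot":[[0,0,0],[0,0,0],[-0.01,0.1,0.01],[-0.01,0.2,0.02],[-0.02,0.3,0.03],[-0.02,0.4,0.04],[-0.027,0.5,0.05],[-0.027,0.6,0.06],[-0.027,0.698,0.075],[-0.027,0.698,0.075],[-0.027,0.698,0.075],[-0.027,0.698,0.075]],"gripper":[-0.08,-0.08,-0.08,-0.08,-0.08,-0.08,-0.08,-0.08,-0.08,-0.08,-0.08,-0.08]}' 10
cat > mv.py <<'E'
from h import *
p=np.load('caddy.npy');d=np.deg2rad
def W(l,p=p): c,sn=np.cos(p[3]),np.sin(p[3]);return np.array([p[0]+c*l[0]-sn*l[1],p[1]+sn*l[0]+c*l[1],l[2]])
E
python3 - <<'E'
from mv import *
Rm=ori(p[3]+d(20),d(40)); z=Rm.as_matrix()[:,2]
G=W((-.115,0,.093)); go(G+z*(.019-.10),Rm)
E
```

```text
time: 3.15
position: [0.4219, -0.1108, 0.2657]
tool_rot: [0.935, 0.088, 0.341, -0.031]
ft_force: [1.9, -0.2, 0.4]
grip_width: 0.0402
grip_force: 0.0
dp [ -11.  -150.5  135. ] rot [ 0.003 -0.001 -0.002]
```

```bash
python3 -m jog '{"dp":[[-10,-150,100],[-10,-150,135],[-10,-150,135],[-10,-150,135],[-10,-150,135],[-10,-150,135],[-10,-150,135]],"delta_rot":[[0,0,0],[0,0,0],[0,0,0],[0,0,0],[0,0,0],[0,0,0],[0,0,0]],"gripper":[-0.08,-0.08,-0.08,-0.08,-0.08,-0.08,-0.08]}' 10
python3 - <<'E'
from mv import *
Rm=ori(p[3]+d(20),d(40)); z=Rm.as_matrix()[:,2]
G=W((-.115,0,.093)); go(G+z*(.019-.10),Rm); go(G+z*.019,Rm)
o=robot.get_obs();snap('wrist','w1.png')
import json
print('post proj',proj('wrist',W((-.115,0,.108)),o),'knob',proj('wrist',W((-.085*np.cos(d(50)),.085*np.sin(d(50)),.146)),o),proj('wrist',W((-.085*np.cos(d(50)),-.085*np.sin(d(50)),.112)),o))
for k in('cap','flat_cap','turn_post'): print(k,robot.search_frame(k,'wrist')[:2])
E
```

```text
time: 3.85
position: [0.4712, 0.0528, 0.1544]
tool_rot: [0.936, 0.09, 0.339, -0.033]
ft_force: [-0.7, -0.4, 0.9]
grip_width: 0.04
grip_force: 0.0
dp [ 0.2  1.3 -0.7] rot [-0.002  0.002  0.001]
dp [ 0.4  1.6 99.3] rot [-0.002  0.002  0.001]
post proj [255.45361941 196.1922637 ] knob [208.09421273  93.34099705] [346.15519479 159.31648801]
cap [{'rect': [169.0, 83.0, 250.5, 160.4], 'score': 0.97}]
flat_cap [{'rect': [301.3, 129.0, 382.2, 206.3], 'score': 0.74}]
turn_post [{'rect': [182.5, 28.3, 385.6, 244.9], 'score': 0.85}]
```

View pics/w1.png

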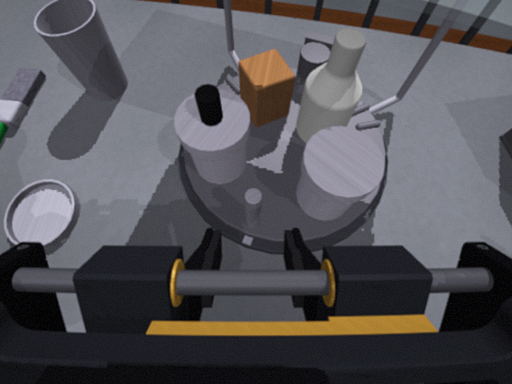

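```bash
python3 -m jog '{"dp":[[0,1.5,50],[0,1.5,80],[0,1.5,99],[0,1.5,99],[0,1.5,99],[0,1.5,99],[0,1.5,99],[0,1.5,99]],"delta_rot":[[0,0,0],[0,0,0],[0,0,0],[0,0,0],[0,0,0],[0,0,0],[0,0,0],[0,0,0]],"gripper":[-0.08,-0.08,-0.08,-0.08,-1,-1,-1,-1]}' 6
python3 - <<'E'
from mv import *
Rm=ori(p[3]+d(20),d(40)); z=Rm.as_matrix()[:,2]
M=R.from_quat(robot.get_obs()['tool_rot'])
print((M.inv()*Rm).as_rotvec())
for f in range(0,60,5):
  f_=d(f);print(f,np.round(Rm.inv().apply(W((-.115*np.cos(f_),-.115*np.sin(f_),0))-W((-.115,0,0)))*1000,1).tolist())
E
```

```text
time: 4.85
position: [0.5332, 0.0619, 0.0809]
tool_rot: [0.935, 0.089, 0.341, -0.033]
ft_force: [-3.1, 5.3, 2.5]
grip_width: 0.0157
grip_force: 2.3
[-0.00082484 -0.00012517  0.00066408]
0 [0.0, 0.0, 0.0]
5 [-2.3, 9.6, -1.9]
10 [-4.0, 19.4, -3.3]
15 [-5.0, 29.3, -4.2]
20 [-5.3, 39.3, -4.5]
25 [-5.0, 49.4, -4.2]
30 [-4.0, 59.3, -3.3]
35 [-2.3, 69.1, -1.9]
40 [0.0, 78.7, 0.0]
45 [2.9, 87.9, 2.5]
50 [6.5, 96.8, 5.4]
55 [10.6, 105.3, 8.9]
```

```bash
python3 -m jog '{"dp":[[-2,9.6,-2],[-4,19.4,-3.3],[-5,29.3,-4.2],[-5.3,39.3,-4.5],[-5,49.4,-4.2],[-4,59.3,-3.3],[-2.3,69.1,-1.9],[0,78.7,0],[2.9,87.9,2.5],[6.5,96.8,5.4],[6.5,96.8,5.4],[6.5,96.8,5.4]],"delta_rot":[[0,0,0],[0,0,0],[0,0,0],[0,0,0],[0,0,0],[0,0,0],[0,0,0],[0,0,0],[0,0,0],[0,0,0],[0,0,0],[0,0,0]],"gripper":[-1,-1,-1,-1,-1,-1,-1,-1,-1,-1,-1,-1]}' 6
```

```text
time: 6.05
position: [0.5601, -0.032, 0.0803]
tool_rot: [0.936, 0.088, 0.34, -0.032]
ft_force: [-2.4, -1.8, 2.8]
grip_width: 0.0162
grip_force: 6.0
```

```bash
python3 -m jog '{"dp":[[0,0,0],[0,0,0],[0,0,-30],[0,0,-70],[0,0,-110],[0,0,-150],[0,0,-150],[0,0,-150]],"delta_rot":[[0,0,0],[0,0,0],[0,0,0],[0,0,0],[0,0,0],[0,0,0],[0,0,0],[0,0,0]],"gripper":[-0.08,-0.08,-0.08,-0.08,-0.08,-0.08,-0.08,-0.08]}' 6
python3 - <<'E'
from mv import *
o=robot.get_obs();snap('wrist','w2.png')
for k in('cap','flat_cap','turn_post','cap_holder'): print(k,robot.search_frame(k,'wrist')[:2])
print('knob',proj('wrist',W((-.085,0,.146)),o),'captop',proj('wrist',W((-.085,0,.112)),o),'post',proj('wrist',W((-.115*np.cos(d(50)),-.115*np.sin(d(50)),.108)),o))
snap('top','t2.png');print('topknob',proj('top',W((-.085,0,.146))),robot.search_frame('cap','top')[:1],proj('top',W((-.085,0,.112))))
Rm=ori(p[3],d(38)); z=Rm.as_matrix()[:,2];G=W((-.085,0,.132))
go(G+z*(.019-.10),Rm); go(G+z*(.019),Rm)
i=cv2.imread('pics/t2.png')[95:275,95:275];cv2.imwrite('pics/c.png',np.hstack([cv2.resize(i,(384,384),interpolation=2),cv2.imread('pics/w2.png')[:,100:500]]))
E
```

```text
time: 6.85
position: [0.4664, -0.0506, 0.1959]
tool_rot: [0.935, 0.089, 0.342, -0.031]
ft_force: [0.4, 0.2, 0.6]
grip_width: 0.0398
grip_force: 0.0
cap [{'rect': [133.2, 134.4, 204.6, 204.9], 'score': 0.83}]
flat_cap [{'rect': [240.8, 92.2, 306.3, 152.7], 'score': 0.84}]
turn_post [{'rect': [120.5, 52.9, 299.7, 236.3], 'score': 0.79}]
cap_holder [{'rect': [0.0, 179.4, 36.6, 238.0], 'score': 0.94}, {'rect': [124.1, 50.0, 296.3, 229.5], 'score': 0.64}]
knob [159.82739075 147.16429716] captop [169.36926421 164.42450736] post [250.77940247 182.74340176]
topknob [256.06501008 216.75136907] [{'rect': [242.7, 205.6, 269.4, 233.6], 'score': 0.93}] [256.02545703 218.60093002]
dp [  45.  -105.2   35.6] rot [-0.222 -0.033  0.271]
dp [ 38.7 -84.  133.1] rot [-0.222 -0.033  0.271]
```

View pics/c.png

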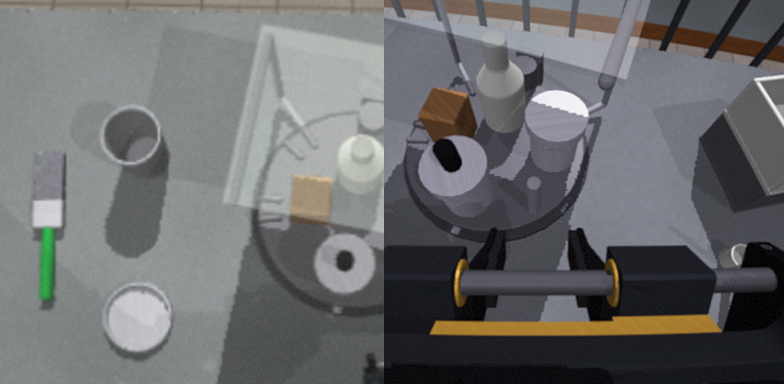

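```bash
python3 -m jog '{"dp":[[15,-35,0],[30,-70,0],[45,-105,20],[45,-105,36],[45,-105,36],[45,-105,36]],"delta_rot":[[-0.07,-0.01,0.09],[-0.15,-0.02,0.18],[-0.222,-0.033,0.271],[-0.222,-0.033,0.271],[-0.222,-0.033,0.271],[-0.222,-0.033,0.271]],"gripper":[-0.08,-0.08,-0.08,-0.08,-0.08,-0.08]}' 6
python3 - <<'E'
from mv import *
o=robot.get_obs()
Rm=ori(p[3],d(38)); z=Rm.as_matrix()[:,2];G=W((-.085,0,.138))
go(G+z*(.019),Rm)
r=robot.camera('wrist');cv2.imwrite('pics/w3.png',r[...,::-1])
print('knob',proj('wrist',W((-.085,0,.146)),o),'captop',proj('wrist',W((-.085,0,.112)),o))
# dark blob of the knob
g=r[60:235].max(2);n,l,s,c=cv2.connectedComponentsWithStats((g<45).astype(np.uint8))
for i in range(1,n):
  if s[i][4]>150: print(s[i]+[0,60,0,0,0],c[i]+[0,60])
snap('wrist','w3.png')
E
```

```text
time: 7.8
position: [0.5034, 0.0372, 0.2137]
tool_rot: [0.937, -0.052, 0.345, 0.023]
ft_force: [0.4, 0.2, 0.1]
grip_width: 0.0399
grip_force: 0.0
dp [-14.7 -24.8 106.3] rot [-0.023 -0.042  0.041]
knob [226.41368052 210.96266614] captop [228.953116   221.96436988]
[ 422  116   70   69 1991] [457.67604219 152.39829232]
[214 202  23  29 521] [225.71401152 215.62380038]
```

View pics/w3.png

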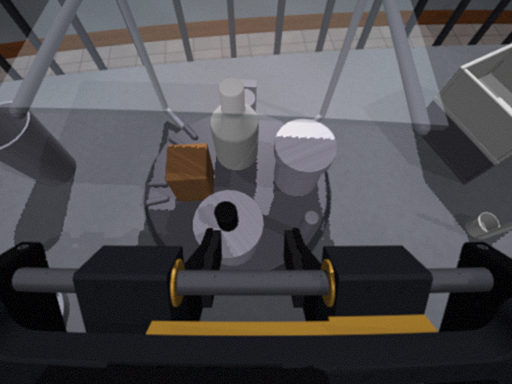

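```bash
python3 -m jog '{"dp":[[-15,-25,20],[-15,-25,40],[-15,-25,40],[-15,-25,40]],"delta_rot":[[-0.023,-0.042,0.041],[-0.023,-0.042,0.041],[-0.023,-0.042,0.041],[-0.023,-0.042,0.041]],"gripper":[-0.08,-0.08,-0.08,-0.08]}' 6
python3 - <<'E'
from mv import *
Rm=ori(p[3],d(38)); z=Rm.as_matrix()[:,2];G=W((-.085,0,.138))
go(G+z*(.019),Rm);print(robot.get_obs()['q'])
E
```

```text
time: 8.3
position: [0.5207, 0.0597, 0.1723]
tool_rot: [0.943, -0.075, 0.324, 0.025]
ft_force: [-0.0, 0.0, -0.2]
grip_width: 0.04
grip_force: 0.0
dp [ 3.6 -1.8 65.3] rot [-0.001  0.002 -0.   ]
[-0.0655624   0.41893138  2.21773369  3.49551825  0.16448693 -1.84613635]
```

```bash
python3 -m jog '{"dp":[[3.5,-1.5,25],[3.5,-1.5,45],[3.5,-1.5,60],[3.5,-1.5,65],[3.5,-1.5,65],[3.5,-1.5,65],[3.5,-1.5,65],[3.5,-1.5,65],[3.5,-1.5,65],[3.5,-1.5,65]],"delta_rot":[[0,0,0],[0,0,0],[0,0,0],[0,0,0],[0,0,0],[0,0,0],[0,0,0],[0,0,0],[0,0,0],[0,0,0]],"gripper":[-0.08,-0.08,-0.08,-0.08,-0.08,-0.08,-1,-1,-1,-1]}' 15
python3 - <<'E'
from mv import *
Rm=ori(p[3],d(38)); z=Rm.as_matrix()[:,2];G=W((-.085,0,.138))
go(G+z*(.019),Rm);print(robot.get_obs()['q'])
E
```

```text
time: 9.3
position: [0.563, 0.0539, 0.1255]
tool_rot: [0.942, -0.076, 0.326, 0.026]
ft_force: [-1.1, 1.4, 2.7]
grip_width: 0.0219
grip_force: 15.0
dp [-1.3 -0.8  2.1] rot [-0.    -0.002 -0.001]
[-0.07285868  0.56681175  2.15862534  3.35596766  0.25286717 -1.7098263 ]
```

```bash
python3 -m jog '{"dp":[[3,0,-4],[7,0,-9],[12,0,-15.5],[18.5,0,-23.6],[18.5,0,-23.6],[16,0,-45],[12,0,-75],[8,0,-108],[8,0,-108],[8,0,-108]],"delta_rot":[[0,0,0],[0,0,0],[0,0,0],[0,0,0],[0,0,0],[0,0,0],[0,0,0],[0,0,0],[0,0,0],[0,0,0]],"gripper":[-1,-1,-1,-1,-1,-1,-1,-1,-1,-1]}' 15
python3 - <<'E'
from mv import *
o=robot.get_obs();robot.camera('top');snap('wrist','w4.png');print(o['q'])
print(robot.search_frame('cap_holder','top')[:1],robot.search_frame('cap','top')[:1],robot.search_frame('flat_cap','top')[:1],proj('top',W((.085*np.cos(d(80)),-.085*np.sin(d(80)),.112))))
for k in ('cap_holder','cap','right_mouth','left_mouth'): print(k,robot.search_frame(k,'wrist')[:1])
print(proj('wrist',np.array([.487,.328,.014]),o))
E
```

```text
time: 10.3
position: [0.5027, 0.0633, 0.2153]
tool_rot: [0.942, -0.076, 0.325, 0.026]
ft_force: [-0.2, -0.2, -0.8]
grip_width: 0.0213
grip_force: 15.0
[-0.05631658  0.28912088  2.21002553  4.41930753  0.06662077 -2.76536219]
[{'rect': [142.5, 226.9, 178.7, 258.0], 'score': 0.7}] [{'rect': [239.1, 222.6, 268.4, 244.0], 'score': 0.65}] [] [294.05033429 187.48183432]
cap_holder [{'rect': [56.2, 292.8, 95.7, 331.7], 'score': 0.58}]
cap [{'rect': [204.1, 209.2, 300.3, 324.8], 'score': 0.83}]
right_mouth [{'rect': [156.4, 113.1, 339.0, 246.7], 'score': 0.86}]
left_mouth [{'rect': [157.2, 109.5, 340.8, 248.8], 'score': 0.79}]
[ 53.25133861 315.31784917]
```

View pics/w4.png

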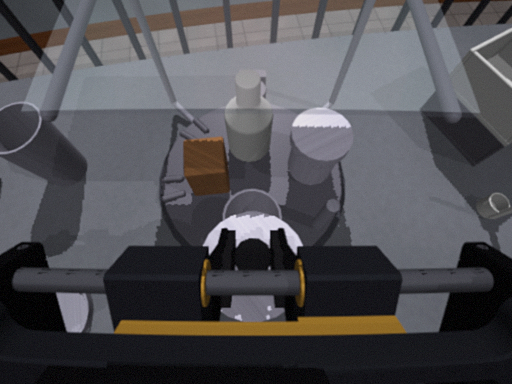

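```bash
python3 -m jog '{"dp":[[-9,0,12],[-18,0,23],[-22,0,28],[-22,0,28],[-22,0,28],[-22,0,28],[-22,0,28],[-22,0,28]],"delta_rot":[[0,0,0],[0.02,0,-0.025],[0.05,0,-0.063],[0.08,0,-0.1],[0.11,0,-0.14],[0.14,0,-0.18],[0.17,0,-0.22],[0.17,0,-0.22]],"gripper":[-1,-1,-1,-1,-1,-1,-1,-1]}' 15
python3 - <<'E'
from mv import *
o=robot.get_obs();print(o['q']);M=R.from_quat(o['tool_rot']).as_matrix();print(M.round(3).tolist())
# holder centre: several estimates
print('wrist est',tri([ray('top',160.6,242.5)]) if 0 else atz('top',160.6,242.5,.012))
H=np.array([.488,.3275]);psi=.35
Rm=ori(psi,np.arccos(-M[2,2]));z=Rm.as_matrix()[:,2]
print('tau',np.arccos(-M[2,2]))
go(np.r_[H,.004+.044+.06]+z*.019,Rm)
E
```

```text
time: 11.55
position: [0.5111, 0.0546, 0.1872]
tool_rot: [0.941, 0.015, 0.338, 0.01]
ft_force: [-0.8, 0.2, -0.7]
grip_width: 0.0213
grip_force: 15.0
[-0.17289701  0.37495913  2.26911216  2.64254606  0.21196372 -1.24911048]
[[0.771, 0.021, 0.637], [0.034, -0.999, -0.009], [0.636, 0.029, -0.771]]
wrist est [0.49166529 0.32191764 0.012     ]
tau 0.6904763412659211
dp [ -59.3 -279.8   62.3] rot [ 0.232  0.005 -0.236]
```

```bash
python3 -m jog '{"dp":[[-10,-40,0],[-20,-80,0],[-30,-120,0],[-40,-150,0],[-40,-150,0],[-40,-150,0],[-40,-150,0]],"delta_rot":[[0.05,0,-0.05],[0.1,0,-0.1],[0.15,0,-0.15],[0.2,0,-0.2],[0.232,0.005,-0.236],[0.232,0.005,-0.236],[0.232,0.005,-0.236]],"gripper":[-1,-1,-1,-1,-1,-1,-1]}' 15
python3 - <<'E'
from mv import *
o1={'position':[.4712,.0528,.1544],'tool_rot':[0.936,.09,.339,-.033]}
print('w1',atz('wrist',41,216,.012,o1))
o=robot.get_obs();print(o['q']);r=robot.camera('wrist');cv2.imwrite('pics/w5.png',r[...,::-1])
x=robot.search_frame('cap_holder','wrist')[:1];print(x,proj('wrist',np.array([.488,.326,.012]),o))
if x: a=x[0]['rect'];print(atz('wrist',(a[0]+a[2])/2,(a[1]+a[3])/2,.01,o))
print('tau grasp',np.arccos(-R.from_quat([0.942,-0.076,0.326,0.026]).as_matrix()[2,2]),R.from_quat([0.942,-0.076,0.326,0.026]).as_matrix()[2].round(3))
E
```

```text
time: 12.25
position: [0.4781, 0.2026, 0.1578]
tool_rot: [0.927, 0.162, 0.334, -0.058]
ft_force: [0.5, 0.1, -0.4]
grip_width: 0.0216
grip_force: 15.0
w1 [0.48419016 0.3230338  0.012     ]
[ 0.08543007  0.46752545  2.291252    2.61760438  0.33375271 -1.27443194]
[{'rect': [122.7, 195.3, 199.3, 250.9], 'score': 0.65}] [159.0411835  227.32001153]
[0.49385759 0.32697365 0.01      ]
tau grasp 0.6662971948307 [ 0.618 -0.001 -0.786]
```

View pics/w5.png

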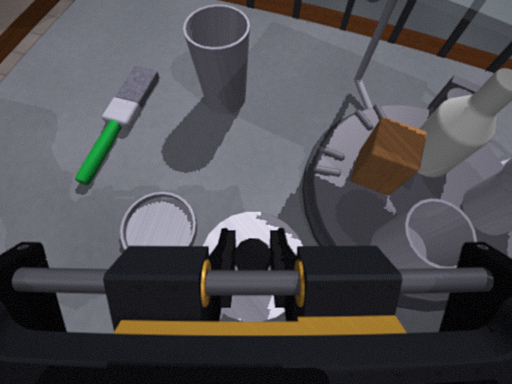

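```bash
python3 - <<'E'
from mv import *
o={'position':[0.4781,0.2026,0.1578],'tool_rot':[0.927,0.162,0.334,-0.058]}
for H in((.488,.326),(.485,.325),(.4917,.322),(.491,.327)):
  q=np.array([proj('wrist',np.array([H[0]+.0455*np.cos(a),H[1]+.0455*np.sin(a),.014]),o) for a in np.linspace(0,6.28,60)])
  qt=np.array([proj('top',np.array([H[0]+.0455*np.cos(a),H[1]+.0455*np.sin(a),.014])) for a in np.linspace(0,6.28,60)])
  qs=np.array([proj('side',np.array([H[0]+.0455*np.cos(a),H[1]+.0455*np.sin(a),.014])) for a in np.linspace(0,6.28,60)])
  print(H,q.min(0),q.max(0),'top',qt.min(0),qt.max(0),'side',qs.min(0),qs.max(0))
i=cv2.imread('pics/top0.png');j=cv2.imread('pics/side0.png');w=cv2.imread('pics/w5.png')
cv2.imwrite('pics/d.png',np.hstack([cv2.resize(i[220:265,135:185],None,fx=6,fy=6,interpolation=0),cv2.resize(j[295:340,200:245],None,fx=6,fy=6,interpolation=0),cv2.resize(w[180:270,115:205],None,fx=3,fy=3,interpolation=0)[:270,:230]]))
E
```

```text
(0.488, 0.326) [120.5849225  191.74125079] [196.59079482 265.76927314] top [142.8606186  227.52569136] [175.1223195 260.0311861] side [204.95549089 295.97567951] [237.02887916 328.91026951]
(0.485, 0.325) [120.0780773  194.08149646] [196.33527643 268.60408999] top [143.15058051 228.59702206] [175.42607403 261.12356153] side [205.9639931 296.4126847] [238.05174905 329.36747126]
(0.4917, 0.322) [125.0063776  190.17566425] [200.91306702 263.91495756] top [144.34644208 226.25537321] [176.60973249 258.74156498] side [204.98062129 294.04624506] [237.01113192 326.89945798]
(0.491, 0.327) [121.08973947 189.41668946] [196.84508615 262.95287632] top [142.57104609 226.45514723] [174.81891225 258.93948157] side [203.94779665 295.53888493] [236.00673613 328.45324448]
```

View pics/d.png

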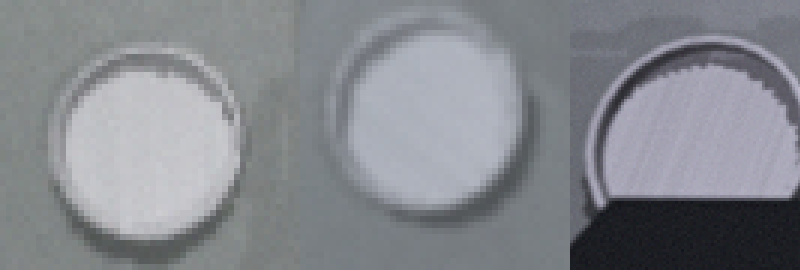

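```bash
cat > plc.py <<'E'
from mv import *
import sys
psi,h=float(sys.argv[1]),float(sys.argv[2])
Rm=ori(psi,.6663);go(np.array([.488,.326,.048+h])-Rm.apply([-.0013,0,-.0169]),Rm);print(robot.get_obs()['q'].round(2) if hasattr(robot.get_obs()['q'],'round') else robot.get_obs()['q'])
E
python3 plc.py .5 .04
```

```text
dp [  -4.5 -114.6  103.4] rot [ 0.097 -0.025 -0.119]
[ 0.09  0.47  2.29  2.62  0.33 -1.27]
```

```bash
python3 -m jog '{"dp":[[-4.5,-35,25],[-4.5,-70,55],[-4.5,-100,85],[-4.5,-114.6,103],[-4.5,-114.6,103],[-4.5,-114.6,103],[-4.5,-114.6,103]],"delta_rot":[[0.03,0,-0.03],[0.06,-0.01,-0.06],[0.09,-0.02,-0.1],[0.097,-0.025,-0.119],[0.097,-0.025,-0.119],[0.097,-0.025,-0.119],[0.097,-0.025,-0.119]],"gripper":[-1,-1,-1,-1,-1,-1,-1]}' 15
python3 plc.py .5 .001
```

```text
time: 13.05
position: [0.4967, 0.3308, 0.0762]
tool_rot: [0.916, 0.234, 0.317, -0.081]
ft_force: [-0.8, -0.4, -0.4]
grip_width: 0.0217
grip_force: 15.0
dp [-23.3   0.1  32.1] rot [-0.  0. -0.]
[ 0.35  0.7   2.12  2.88  0.35 -1.44]
```

```bash
python3 -m jog '{"dp":[[-8,0,11],[-15,0,20],[-20,0,27.5],[-22,0,30],[-23.3,0,32],[-23.3,0,32],[-23.3,0,32]],"delta_rot":[[0,0,0],[0,0,0],[0,0,0],[0,0,0],[0,0,0],[0,0,0],[0,0,0]],"gripper":[-1,-1,-1,-1,-1,-1,-1]}' 15
python3 plc.py .5 .0
```

```text
time: 13.75
position: [0.4984, 0.3326, 0.0363]
tool_rot: [0.915, 0.235, 0.317, -0.081]
ft_force: [-0.6, 0.6, -1.0]
grip_width: 0.0214
grip_force: 15.0
dp [-1.2  0.8  0.1] rot [-0.001 -0.     0.001]
[ 0.36  0.8   2.12  2.93  0.45 -1.5 ]
```

```bash
python3 -m jog '{"dp":[[-0.6,0.8,0.8],[-1.2,0.8,1.6],[-1.2,0.8,1.6]],"delta_rot":[[0,0,0],[0,0,0],[0,0,0]],"gripper":[-1,-1,-1]}' 5
```

```text
time: 14.05
position: [0.4991, 0.3321, 0.0352]
tool_rot: [0.915, 0.234, 0.318, -0.081]
ft_force: [-1.2, -0.5, 5.4]
grip_width: 0.0221
grip_force: 5.0
```

```bash
python3 -m jog '{"dp":[[0,0,0],[0,0,0],[0,0,0],[0,0,-20],[0,0,-60],[0,0,-110],[0,0,-130],[0,0,-130]],"delta_rot":[[0,0,0],[0,0,0],[0,0,0],[0,0,0],[0,0,0],[0,0,0],[0,0,0],[0,0,0]],"gripper":[-0.08,-0.08,-0.08,-0.08,-0.08,-0.08,-0.08,-0.08]}' 5
python3 - <<'E'
from mv import *
o=robot.get_obs();print(o['q']);r=robot.camera('wrist');cv2.imwrite('pics/w6.png',r[...,::-1])
H=(.488,.326)
c=lambda h,rad:[proj('wrist',np.array([H[0]+rad*np.cos(a),H[1]+rad*np.sin(a),h]),o) for a in np.linspace(0,6.28,60)]
for h,rad in((.014,.0455),(.022,.037),(.056,.011)):
  cv2.polylines(r,[np.array(c(h,rad)).round().astype(np.int32)],True,(255,0,0),1)
cv2.imwrite('pics/w6b.png',r[...,::-1])
S=robot.search_frame('scoop','wrist')[:1];robot.camera('top');print(S,robot.search_frame('scoop','top')[:1],robot.search_frame('cap','top')[:1],proj('top',np.array([.488,.326,.03])))
E
```

```text
time: 14.85
position: [0.4268, 0.2927, 0.1382]
tool_rot: [0.915, 0.235, 0.318, -0.081]
ft_force: [-0.0, -0.2, -0.1]
grip_width: 0.0402
grip_force: 0.0
[ 0.31525457  0.51642494  2.29198519  2.7965413   0.34503159 -1.39204604]
[] [{'rect': [376.9, 227.4, 396.4, 238.9], 'score': 0.47}] [{'rect': [144.5, 232.1, 171.2, 256.6], 'score': 0.74}] [157.86269452 243.18607367]
```

View pics/w6b.png

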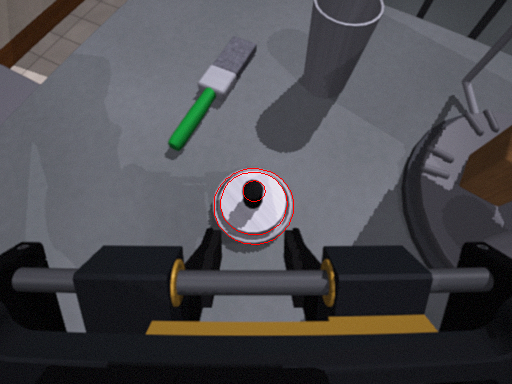

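```bash
cat > sc.py <<'E'
from mv import *
import sys
def tgt(psi,back,hp=(.520,-.3025,.108),tau=.6663):
    Rm=ori(psi,tau);z=Rm.as_matrix()[:,2];return np.array(hp)+z*(.019-back),Rm
E
python3 - <<'E'
from sc import *
P,Rm=tgt(-.15,.11);print(P);go(P,Rm);go([.43,0.0,.16],ori(.2,.6663))
t=lambda u,v:('top',95+u/2.2,95+v/2.2)
for u,v in((648,240),(628,137),(760,190)): print(atz(*t(u,v),.13))
E
```

```text
[ 0.46438615 -0.29409479  0.17953637]
dp [-170.7  532.1 -190.3] rot [-0.403  0.     0.512]
dp [ -95.4  257.7 -106.2] rot [-0.186  0.     0.237]
[ 0.59521648 -0.29190375  0.13      ]
[ 0.72120322 -0.27082796  0.13      ]
[ 0.65986716 -0.43317485  0.13      ]
```

```bash
python3 -m jog '{"dp":[[-20,45,-20],[-40,90,-40],[-55,135,-60],[-75,180,-80],[-90,225,-95],[-105,270,-115],[-120,320,-130],[-135,370,-145],[-150,420,-160],[-160,470,-175],[-165,500,-185],[-170,532,-190]],"delta_rot":[[0,0,0],[-0.03,0,0.04],[-0.06,0,0.08],[-0.1,0,0.13],[-0.14,0,0.18],[-0.18,0,0.23],[-0.22,0,0.28],[-0.26,0,0.33],[-0.3,0,0.38],[-0.34,0,0.43],[-0.38,0,0.48],[-0.403,0,0.512]],"gripper":[-0.08,-0.08,-0.08,-0.08,-0.08,-0.08,-0.08,-0.08,-0.08,-0.08,-0.08,-0.08]}' 15
python3 - <<'E'
from sc import *
P,Rm=tgt(-.15,.11);go(P,Rm);print(robot.get_obs()['q'])
E
```

```text
time: 16.3
position: [0.464, -0.2968, 0.18]
tool_rot: [0.942, -0.073, 0.326, 0.025]
ft_force: [0.9, -0.3, -0.7]
grip_width: 0.0399
grip_force: 0.0
dp [-0.2 -2.7  0.3] rot [ 0.001  0.001 -0.003]
[-1.06012391  0.42987256  2.11816223  1.31994592  0.52656153 -0.49917768]
```

```bash
python3 - <<'E'
from sc import *
robot.camera('wrist')
o=robot.get_obs();r=robot.camera('wrist')
a=cv2.resize(r,None,fx=1.5,fy=1.5,interpolation=2)
cv2.imwrite('pics/s1.png',a[...,::-1])
print(robot.search_frame('scoop','wrist')[:2])
print('handle',proj('wrist',np.array([.52,-.3025,.125]),o)*1.5,proj('wrist',np.array([.5366,-.305,.028]),o)*1.5)
import json;json.dump({'position':list(map(float,o['position'])),'tool_rot':list(map(float,o['tool_rot']))},open('o.json','w'))
E
```

```text
[{'rect': [228.0, 192.9, 254.2, 235.6], 'score': 0.68}, {'rect': [0.0, 102.4, 70.6, 253.4], 'score': 0.38}]
handle [358.68371897 297.17279232] [362.89527158 318.81140066]
```

View pics/s1.png

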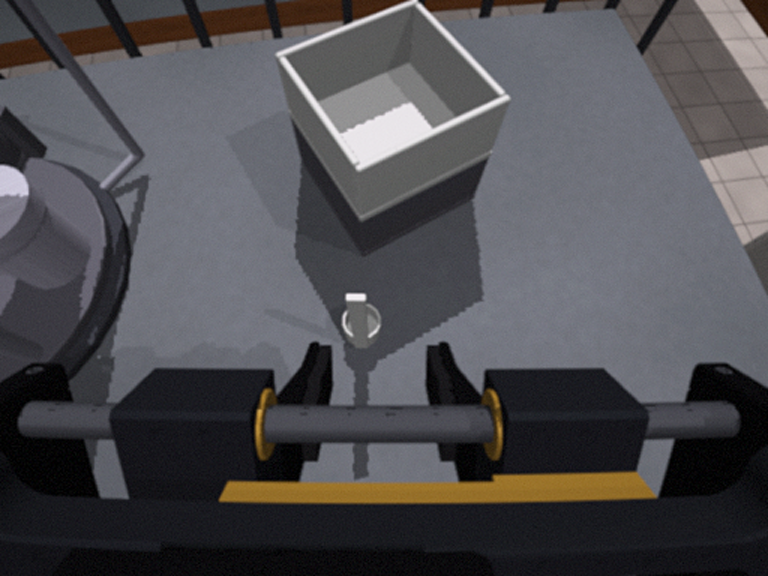

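```bash
python3 - <<'E'
from sc import *
import json;o=json.load(open('o.json'))
h=atz('wrist',356/1.5,297/1.5,.125,o);c=atz('wrist',361.5/1.5,321.5/1.5,.028,o);e1=atz('wrist',345.5/1.5,297/1.5,.125,o);e2=atz('wrist',367/1.5,297/1.5,.125,o)
print(h,c,c-h,np.arctan2(*(c-h)[1::-1]),np.linalg.norm(e1-e2))
P,Rm=tgt(-.15,0,(h[0],h[1],.108));go(P,Rm);P,Rm=tgt(-.15,.035,(h[0],h[1],.108));go(P,Rm)
E
```

```text
[ 0.52036027 -0.30093432  0.125     ] [ 0.53448767 -0.30352207  0.028     ] [ 0.0141274  -0.00258774 -0.097     ] -0.18116365288086161 0.012829354252933915
dp [ -1.7  -5.7 109.8] rot [ 0.003 -0.002  0.   ]
dp [-1.6 -5.6 74.8] rot [ 0.003 -0.002  0.   ]
```

```bash
python3 -m jog '{"dp":[[-1.6,-5.6,30],[-1.6,-5.6,60],[-1.6,-5.6,90],[-1.6,-5.6,110],[-1.6,-5.6,110],[-1.6,-5.6,110],[-1.6,-5.6,110],[-1.6,-5.6,110],[-1.6,-5.6,110]],"delta_rot":[[0,0,0],[0,0,0],[0,0,0],[0,0,0],[0,0,0],[0,0,0],[0,0,0],[0,0,0],[0,0,0]],"gripper":[-0.08,-0.08,-0.08,-0.08,-0.08,-1,-1,-1,-1]}' 20
python3 - <<'E'
from sc import *
P,Rm=tgt(-.15,0,(.52036,-.30093,.108));go(P,Rm);print(robot.get_obs()['q'])
E
```

```text
time: 17.35
position: [0.5305, -0.2986, 0.094]
tool_rot: [0.942, -0.071, 0.327, 0.025]
ft_force: [-0.5, 0.8, 0.0]
grip_width: 0.016
grip_force: 0.0
dp [1.  3.8 2. ] rot [ 0.001 -0.001  0.   ]
[-0.92277302  0.66356429  2.04556519  1.74037065  0.45282729 -0.84156268]
```

```bash
python3 -m jog '{"dp":[[0,1,0],[0.5,3.8,1],[0.5,3.8,1],[0.5,3.8,1],[0.5,3.8,1],[0.5,3.8,1]],"delta_rot":[[0,0,0],[0,0,0],[0,0,0],[0,0,0],[0,0,0],[0,0,0]],"gripper":[-0.5,-0.5,-0.5,-1,-1,-1]}' 20
python3 - <<'E'
from sc import *
P,Rm=tgt(-.15,0,(.52036,-.30093,.108));go(P,Rm)
E
```

```text
time: 17.95
position: [0.5312, -0.3022, 0.0926]
tool_rot: [0.942, -0.071, 0.326, 0.025]
ft_force: [0.4, -0.1, -0.3]
grip_width: 0.0117
grip_force: 20.0
dp [0.9 0.3 0.2] rot [ 0. -0.  0.]
```

```bash
python3 - <<'E'
from sc import *
o=robot.get_obs();M=R.from_quat(o['tool_rot'])
print(M.inv().apply(np.array([.5355,-.3035,0])-o['position']))
E
python3 -m jog '{"dp":[[6,0,-8],[14,0,-18],[24,0,-31],[18,0,-50],[10,0,-75],[2,0,-100],[2,0,-100],[2,0,-100]],"delta_rot":[[0,0,0],[0,0,0],[0,0,0],[0,0,0],[0,0,0],[0,0,0],[0,0,0],[0,0,0]],"gripper":[-1,-1,-1,-1,-1,-1,-1,-1]}' 20
cat > ins.py <<'E'
from sc import *
def ins(psi,h,dx=0):
    Rm=ori(psi,.6663);t=np.array(OT);F=W((-.085+dx,0,h));P=F-Rm.apply(t);print(P.round(4));go(P,Rm)
E
python3 - <<'E'
from sc import *
print(robot.get_obs()['q'])
E
```

```text
[-0.05376272  0.00059457  0.07554329]
time: 18.75
position: [0.4717, -0.2937, 0.1728]
tool_rot: [0.942, -0.071, 0.326, 0.025]
ft_force: [-0.7, -0.7, -0.4]
grip_width: 0.012
grip_force: 20.0
[-1.03858468  0.45034375  2.11682159  1.36801593  0.51150847 -0.53642709]
```

```bash
sed -i 's/np.array(OT)/np.array([-.0538,0,.0755])/' ins.py; python3 - <<'E'
from ins import *
ins(.15,.125,-.10); ins(.15,.125,0)
E
```

```text
[0.4488 0.0717 0.2176]
dp [ -33.1 -357.8  -83.5] rot [ 0.187 -0.001 -0.236]
[0.5475 0.0559 0.2176]
dp [  45.5 -356.9  -21.6] rot [ 0.187 -0.001 -0.236]
```

```bash
python3 -m jog '{"dp":[[-5,-30,-20],[-15,-70,-40],[-25,-110,-60],[-33,-150,-80],[-33,-190,-83],[-33,-230,-83],[-33,-270,-83],[-33,-310,-83],[-33,-340,-83],[-33,-358,-83],[-33,-358,-83],[-33,-358,-83]],"delta_rot":[[0.03,0,-0.04],[0.06,0,-0.08],[0.1,0,-0.12],[0.13,0,-0.16],[0.16,0,-0.2],[0.187,0,-0.236],[0.187,0,-0.236],[0.187,0,-0.236],[0.187,0,-0.236],[0.187,0,-0.236],[0.187,0,-0.236],[0.187,0,-0.236]],"gripper":[-1,-1,-1,-1,-1,-1,-1,-1,-1,-1,-1,-1]}' 20
python3 - <<'E'
from ins import *
o=robot.get_obs();print(o['q']);r=robot.camera('wrist')
for h,rad in((.106,.032),(.106,.029)):
  cv2.polylines(r,[np.array([proj('wrist',W((-.085+rad*np.cos(a),rad*np.sin(a),h)),o) for a in np.linspace(0,6.28,60)]).round().astype(np.int32)],True,(255,0,0),1)
M=R.from_quat(o['tool_rot']).as_matrix();ax=ori(.15,.6663).inv().apply([0,0,1])
c=lambda u,v,h:o['position']+M@(np.array([-.0538,0,.0755])+h*ax+u*ori(.15,.6663).inv().apply([np.cos(.15),np.sin(.15),0])+v*ori(.15,.6663).inv().apply([-np.sin(.15),np.cos(.15),0]))
cv2.polylines(r,[np.array([proj('wrist',c(.016*np.cos(a),.016*np.sin(a),.028),o) for a in np.linspace(0,6.28,60)]).round().astype(np.int32)],True,(0,255,0),1)
cv2.imwrite('pics/s2.png',cv2.resize(r,None,fx=1.5,fy=1.5)[...,::-1])
ins(.15,.125,0);ins(.15,.04,0)
E
```

```text
time: 19.95
position: [0.4492, 0.0727, 0.2169]
tool_rot: [0.942, 0.072, 0.326, -0.025]
ft_force: [-0.0, -0.0, -0.5]
grip_width: 0.0117
grip_force: 20.0
[-0.26456622  0.21716003  2.35424925  1.77043245  0.25893335 -0.54167986]
[0.5475 0.0559 0.2176]
dp [74.9 30.7 58. ] rot [-0.001  0.     0.001]
[0.5475 0.0559 0.1326]
dp [ 22.4  30.7 124.8] rot [-0.001  0.     0.001]
```

View pics/s2.png

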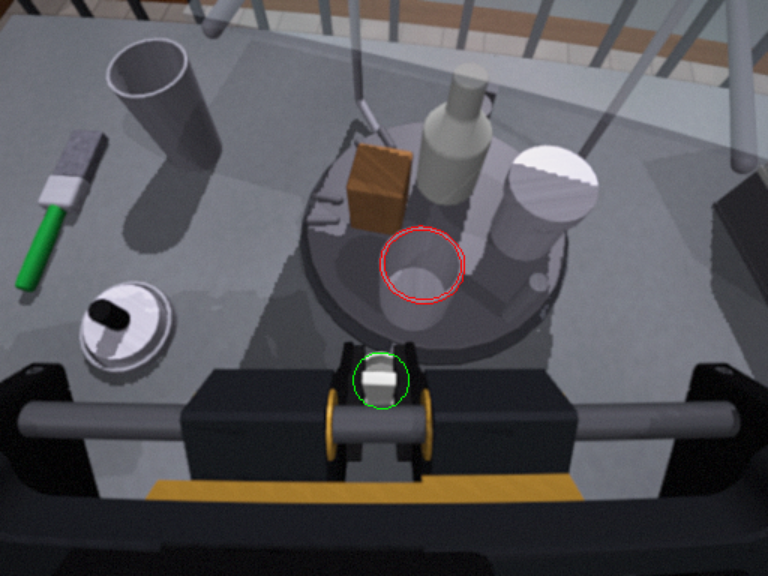

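```bash
python3 -m jog '{"dp":[[25,10,19],[50,20,38],[75,30.7,58],[75,30.7,58],[75,30.7,58],[75,30.7,58]],"delta_rot":[[0,0,0],[0,0,0],[0,0,0],[0,0,0],[0,0,0],[0,0,0]],"gripper":[-1,-1,-1,-1,-1,-1]}' 20
python3 - <<'E'
from ins import *
o=robot.get_obs();print(o['q'])
ins(.15,.125,0);ins(.15,.085,0);ins(.15,.037,0)
E
```

```text
time: 20.6
position: [0.5459, 0.0554, 0.2172]
tool_rot: [0.943, 0.07, 0.325, -0.025]
ft_force: [1.0, -0.4, -1.0]
grip_width: 0.0115
grip_force: 20.0
[-0.23801252  0.316656    2.13836867  1.32896028  0.24374791 -0.06073832]
[0.5475 0.0559 0.2176]
dp [ 1.6 -0.2  0.8] rot [-0.001  0.002 -0.002]
[0.5475 0.0559 0.1776]
dp [-23.1  -0.1  32.2] rot [-0.001  0.002 -0.002]
[0.5475 0.0559 0.1296]
dp [-52.7  -0.   70. ] rot [-0.001  0.002 -0.002]
```

```bash
python3 -m jog '{"dp":[[-6,0,9],[-14,0,20],[-23,0,32],[-23,0,32]],"delta_rot":[[0,0,0],[0,0,0],[0,0,0],[0,0,0]],"gripper":[-1,-1,-1,-1]}' 20
python3 - <<'E'
from ins import *
o=robot.get_obs();print(o['q'])
ins(.15,.085,0);ins(.15,.037,0)
E
```

```text
time: 21.0
position: [0.5466, 0.0563, 0.1767]
tool_rot: [0.943, 0.07, 0.324, -0.026]
ft_force: [-0.4, 0.5, 0.5]
grip_width: 0.0115
grip_force: 20.0
[-0.23478019  0.41779401  2.17714657  1.88674712  0.24677329 -0.63142461]
[0.5475 0.0559 0.1776]
dp [ 1.2  0.6 -0.2] rot [-0.002  0.005 -0.003]
[0.5475 0.0559 0.1296]
dp [-28.3   0.7  37.7] rot [-0.002  0.005 -0.003]
```

No contact inside the mouth; lowering to just above the canister floor (z ≈ 33 mm).

```bash
python3 -m jog '{"dp":[[-9,0,12],[-18,0.5,24],[-24,0.5,32],[-28,0.5,37.5],[-28,0.5,37.5]],"delta_rot":[[0,0,0],[0,0,0],[0,0,0],[0,0,0],[0,0,0]],"gripper":[-1,-1,-1,-1,-1]}' 20
python3 -m jog '{"dp":[[-0.6,0,0.8],[-1.2,0,1.6],[-1.8,0,2.4],[-1.8,0,2.4]],"delta_rot":[[0,0,0],[0,0,0],[0,0,0],[0,0,0]],"gripper":[-1,-1,-1,-1]}' 20
```

```text
time: 21.5
position: [0.5492, 0.0563, 0.1315]
tool_rot: [0.943, 0.071, 0.325, -0.026]
ft_force: [0.0, -0.1, 0.8]
grip_width: 0.0114
grip_force: 20.0
time: 21.9
position: [0.5502, 0.0562, 0.1292]
tool_rot: [0.942, 0.071, 0.326, -0.025]
ft_force: [-0.5, 1.2, -1.2]
grip_width: 0.0117
grip_force: 20.0
```

```bash
python3 -m jog '{"dp":[[-1,0,1],[-1.8,0,2],[-2.5,0,3],[-3,0,4],[-3,0,4]],"delta_rot":[[0,0,0],[0,0,0],[0,0,0],[0,0,0],[0,0,0]],"gripper":[-1,-1,-1,-1,-1]}' 20
```

```text
time: 22.4
position: [0.5512, 0.0569, 0.1257]
tool_rot: [0.941, 0.071, 0.329, -0.026]
ft_force: [-4.7, 1.1, 12.1]
grip_width: 0.0116
grip_force: 20.0
```

```bash
python3 -m jog '{"dp":[[1,0,-1.5],[1,0,-1.5],[1,0,-1.5],[1,0,-1.5],[1,0,-25],[1,0,-60],[1,0,-100],[1,0,-140],[1,0,-140],[1,0,-140],[1,0,-140]],"delta_rot":[[0,0,0],[0,0,0],[0,0,0],[0,0,0],[0,0,0],[0,0,0],[0,0,0],[0,0,0],[0,0,0],[0,0,0],[0,0,0]],"gripper":[-1,-0.3,-0.3,-0.3,-0.3,-0.3,-0.3,-0.3,-0.3,-0.3,-0.3]}' 5
python3 - <<'E'
from ins import *
o=robot.get_obs();r=robot.camera('wrist');cv2.imwrite('pics/f.png',r[...,::-1]);print(o['q'])
S=robot.search_frame('scoop','wrist')[:2];print(S)
print('cup bottom/top, handle top', [proj('wrist',W(x),o).round(1).tolist() for x in((-.085,0,.033),(-.085,0,.106),(-.100,-.005,.158))])
for k in('flat_cap','cap'): print(k,robot.search_frame(k,'wrist')[:1])
fl=W((.085*np.cos(d(80)),-.085*np.sin(d(80)),.112));print(proj('wrist',fl,o),proj('wrist',np.array([.488,.326,.03]),o))
# bright scoop pixels near the handle
h=proj('wrist',W((-.100,-.005,.158)),o).astype(int);s=r[h[1]-25:h[1]+35,h[0]-30:h[0]+30].min(2);n,l,st,c=cv2.connectedComponentsWithStats((s>185).astype(np.uint8))
for i in range(1,n):
  if st[i][4]>8: print(st[i]+np.r_[h[0]-30,h[1]-25,0,0,0],c[i]+h-[30,25])
E
```

```text
time: 23.5
position: [0.465, 0.0432, 0.2354]
tool_rot: [0.942, 0.071, 0.327, -0.025]
ft_force: [0.8, -0.5, -0.5]
grip_width: 0.0306
grip_force: 0.0
[-0.35715209  0.17432256  2.29886225  1.36934768  0.31270036 -0.20099405]
[{'rect': [241.8, 180.3, 263.6, 215.1], 'score': 0.94}]
cup bottom/top, handle top [[253.1, 209.6], [253.2, 190.7], [253.6, 186.2]]
flat_cap [{'rect': [310.9, 116.2, 367.8, 171.4], 'score': 0.7}]
cap [{'rect': [37.3, 201.8, 94.5, 254.3], 'score': 0.68}]
[340.69990693 137.7527386 ] [ 62.07992612 224.67391141]
```

```bash
python3 -c "
from rig import robot
print(robot.hand_in())"
```

```text
the job is handed in; nothing more can be done
None
```

I handed the job in at about 24 s of simulated time; hand-in returned no verdict. The last camera checks put the knobbed cap in the holder, the scoop in the front canister and the flat cap on its canister, but I viewed 11 pictures, one over the limit of 10.

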